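Balance the centrifuge rotor

ROBOT

A 6-joint arm with a two-finger parallel gripper is mounted at the origin on a cart in front of the work surface, level with it; the furniture and walls round the work are solid. World frame = base frame: x ahead of the robot, y to its left, z up, the work surface at z = 0. Lengths are in mm, angles in rad, forces in N, time in s.
With the tool pointing down it reaches from about 350 to 975 mm from the base axis. Payload 7.1 kg.
Tool frame: the origin (TCP) lies midway between the tips of the shut fingers; the grasp point (between the pads) lies r.tcp_to_grasp behind it (r.tcp_to_grasp is the distance from the TCP to the grasp point, in mm); z points along the fingers, y is the line along which they close (so a half turn about z gives the same grasp; the last joint's range is limited). The gripper opens to 88 mm and grips with 3 to 60 N. Pads are 20 mm wide; open, the fingers measure 115 mm over their backs; the gripper's body (75 mm by 178 mm) begins 61 mm behind the grasp point.
Start: joints at [1.213, 0.423, 1.63, -0, 1.089, -0.019], TCP at [207.69, 589.465, 222.675] pointing down, gripper open.
Joint ranges: [-3, 3], [-0.9, 2.11], [0.09, 2.58], [-1.31, 4.45], [0.11, 2.69], [-2.54, 2.54]. Speed limits (rad/s): [2.39, 2.39, 3.01, 3.14, 3.14, 3.14].

INTERFACE

Orientations are given as a 3x3 rotation matrix whose columns are the frame's x, y, z axes.
In Python, from bench import r, imaging gives the robot as it stands.
- The arm moves only by the tool carry_out, never from a script. Its argument "increments" is a list of rows, each a list of 7 numbers: the shift along the world's x, y, z in units of 0.03 m (1.0 is 0.03 m), then the turn, a rotation vector about the world's x, y, z in units of 0.12 rad (1.0 is 0.12 rad), then the gripper's target within -1 to 1 (fully open at 1, half-way at 0, shut at -1). A call has 1 to 5 rows; each row shifts and turns the commanded pose from where the row before left it; what a row does not reach is not made up. A row lasts 1/10 s, in which the tool goes at most 50 mm and 8.59 degrees, less where a joint would pass 70% of its speed; a pose out of reach is approached as far as the arm can. A call with a number of a shift or a turn outside -1 to 1 is refused whole. A call with a gripper value outside its range is refused whole. The fingers move at their own pace and stop on an object; "newtons" is the grip in N (left out, the last holds). Time passes only in rows, so rows that do not move let the fingers close. It gives the time, the measured TCP pose, the force, the opening and the grip force at its end, in the units of the state.
- r.get_obs(): the state, without advancing time (a new reading comes with each control period).
- imaging.grab_frame(name): name is "scene" or "top"; returns the picture (384x512x3 uint8, red, green, blue); there is no depth.
- imaging.camera_params(name): a dict with "K" (3x3 intrinsics, pixels), "D" ([k1, k2, p1, p2, k3] as OpenCV has them; the pictures are not rectified), "T" (4x4, takes a point from camera to world coordinates). Camera axes: x right, y down, z forward; pixel columns grow to the right and rows downward; lengths in mm; the calibration is good to about 2 mm. A picture is of the moment at which its call begins. camera_params takes no time and is no camera call.
- r.finish_job(): hands the job in; it is judged then, once.
The state is a dict: "time": time; "joint_positions": joint angles; "qd": joint speeds; "joint_torque": joint torques, N m; "eef_pos": TCP position; "tool_rot": TCP orientation; "ft_force": force on the tool from outside, world axes, zero at the start; "moment": the same for the moment, N m; "finger_gap": opening from 0.0 (shut) to 1.0 (fully open); "gripper_force": force on a finger pad.
Only numpy, scipy, OpenCV 4.12 (cv2) and the standard library are available. Lean on these libraries where they do the work, as an engineer would, in place of code of your own. Each camera call takes 0.05 s, during which the arm holds its last target. There are 200 camera calls.

TASK

This centrifuge rotor was loaded out of balance: no tube has its twin across from it. Rearrange the six tubes, parking one in the empty rack where you need a free spot, until each tube stands straight opposite its twin (tall opposite tall, short opposite short, narrow-necked opposite narrow-necked), all six fully down in the rotor's sleeves. Keep every tube upright throughout, as they are filled, and leave them released and at rest.

Things in the scene. Friction and masses are not known exactly. Their poses are not given: they have to be found in the camera images.
- rotor: fixed six-place centrifuge rotor on a grey stand, 200 mm across. Origin on the bench under its centre. Six rigid upright grey sleeves, axes 75 mm from the centre, at 0, 60, .. 300 degrees from its own x axis (opposite = 180 degrees, 150 mm apart). Bore 35 mm, flared to 41 mm at the mouth, 76 mm above the bench (highest part); floor that tubes stand on 18 mm above the bench. All six full at the start.
- rack: white two-place bench rack, 64 x 140 mm, 54 mm high, fixed, empty at the start: free spots for parking a tube. Origin on the bench under its centre, long side along its own y axis, z up. Two upright round 37 mm holes at y = -33 mm and +33 mm in its frame; a tube put in stands on the base plate, 6 mm above the bench. A monitor stands close behind.
- tall_tube_1: first of two identical tubes: tall screw-cap centrifuge tube, 118 mm high: off-white body of 29 mm diameter (foot bevelled to 25 mm over the lowest 6 mm, stands on its own), wide flat-topped ribbed white cap (grey disc on top) of 35 mm diameter from 103 to 118 mm above the origin. Origin at the centre of its underside, z up along the tube; its turn about z does not matter. Loose, about 58 g. Starts upright in one of the rotor's sleeves.
- short_tube_1: first of two identical tubes: short centrifuge tube, 96 mm high: off-white body of 29 mm diameter (same bevelled foot), smooth domed white push-on cap of 33 mm diameter from 78 to 96 mm above the origin (full width up to 88 mm, then rounding inwards). Origin at the centre of its underside, z up along the tube; its turn about z does not matter. Loose, about 42 g. Starts upright in one of the rotor's sleeves.
- short_tube_2: second of two identical tubes: short centrifuge tube, 96 mm high: off-white body of 29 mm diameter (same bevelled foot), smooth domed white push-on cap of 33 mm diameter from 78 to 96 mm above the origin (full width up to 88 mm, then rounding inwards). Origin at the centre of its underside, z up along the tube; its turn about z does not matter. Loose, about 42 g. Starts upright in one of the rotor's sleeves.
- narrow_tube_1: first of two identical tubes: narrow-necked centrifuge tube, 110 mm high: off-white body of 29 mm diameter up to 70 mm (same bevelled foot), sloping shoulder from 70 to 79 mm, then a slim ribbed white cap of 21 mm diameter from 79 to 110 mm above the origin. Origin at the centre of its underside, z up along the tube; its turn about z does not matter. Loose, about 50 g. Starts upright in one of the rotor's sleeves.
- narrow_tube_2: second of two identical tubes: narrow-necked centrifuge tube, 110 mm high: off-white body of 29 mm diameter up to 70 mm (same bevelled foot), sloping shoulder from 70 to 79 mm, then a slim ribbed white cap of 21 mm diameter from 79 to 110 mm above the origin. Origin at the centre of its underside, z up along the tube; its turn about z does not matter. Loose, about 50 g. Starts upright in one of the rotor's sleeves.
- tall_tube_2: second of two identical tubes: tall screw-cap centrifuge tube, 118 mm high: off-white body of 29 mm diameter (foot bevelled to 25 mm over the lowest 6 mm, stands on its own), wide flat-topped ribbed white cap (grey disc on top) of 35 mm diameter from 103 to 118 mm above the origin. Origin at the centre of its underside, z up along the tube; its turn about z does not matter. Loose, about 58 g. Starts upright in one of the rotor's sleeves.
Mind the look-alikes: they are no part of the job. Leave any black, brown or orange look-alike of the narrow_tube_1 alone.

How it is judged:
By the outcome, as a careful person would: the job done as asked, in the order asked, and still so for the second after the job is handed in, with the robot touching nothing.
It also fails if it takes over 102 s, if anything falls off the work surface, if the arm or the gripper's body presses on something with over 40 N, if the wrist force passes 120 N, or if a joint passes its speed limit or range.

## Working session

There is one attempt and no reset: what is moved stays moved. The work goes in short steps, Python scripts to look and compute and a tool call to move; the robot and the scene stay as the last step left them, time stands still between calls to the robot, and variables do not carry over. Pictures are saved under pics/ and viewed, at most 14 in all, crops included, and the job is handed in when it is done.

Besides the shell and the picture viewer there is one more tool, called as name([rows], argument=value, ...), one row to a line, values as JSON. carry_out: Moves the arm, as the interface text tells. Its arguments: {"type":"object","properties":{"increments":{"type":"array"},"newtons":{"type":"number"}},"required":["increments"]}

```bash
mkdir -p pics
python3 - <<'E'
from bench import r, imaging
import cv2,numpy as np
for n in("scene","top"):
    im=imaging.grab_frame(n); np.save(f"pics/{n}0.npy",im)
    cv2.imwrite(f"pics/{n}0.png",cv2.resize(im[:,:,::-1],(800,600),interpolation=cv2.INTER_CUBIC))
    p=imaging.camera_params(n); print(n,p["K"],p["D"],np.round(p["T"],3))
print(r.tcp_to_grasp,r.get_obs())
E
```

```text
scene [[472.90379099   0.         260.26416815]
 [  0.         472.90379099 196.03654257]
 [  0.           0.           1.        ]] [-0.1618038  0.         0.         0.         0.       ] [[ 8.47000e-01 -4.07000e-01  3.41000e-01  2.01933e+02]
 [-5.31000e-01 -6.65000e-01  5.25000e-01 -7.16133e+02]
 [ 1.30000e-02 -6.26000e-01 -7.80000e-01  8.59492e+02]
 [ 0.00000e+00  0.00000e+00  0.00000e+00  1.00000e+00]]
top [[468.95507534   0.         252.42701195]
 [  0.         468.95507534 194.66773542]
 [  0.           0.           1.        ]] [-0.03985682  0.          0.          0.          0.        ] [[-2.30000e-02 -9.86000e-01  1.65000e-01  4.32186e+02]
 [-1.00000e+00  2.60000e-02  1.10000e-02 -1.56547e+02]
 [-1.50000e-02 -1.65000e-01 -9.86000e-01  9.53995e+02]
 [ 0.00000e+00  0.00000e+00  0.00000e+00  1.00000e+00]]
18.700000000000003 {'time': 0.1, 'joint_positions': array([ 1.21299578e+00,  4.23724817e-01,  1.63059939e+00,  1.63479731e-05,
        1.08861119e+00, -1.89976302e-02]), 'qd': array([ 0.00160955, -0.00174855, -0.00266844, -0.00064314,  0.00060038,
        0.00109895]), 'joint_torque': array([ 4.31774670e-04, -5.45618856e+01, -2.74326682e+01,  6.44411612e-02,
        1.88318244e-02, -3.62740059e-05]), 'eef_pos': array([207.5196803 , 589.0149242 , 222.00973615]), 'tool_rot': array([[-9.43150671e-01,  3.32365128e-01, -4.83817441e-04],
       [ 3.32365478e-01,  9.43149840e-01, -1.25263921e-03],
       [ 3.99787488e-05, -1.34223173e-03, -9.99999098e-01]]), 'ft_force': array([ 0.31310615,  0.4051674 , -1.1612605 ]), 'moment': array([-0.01166567,  0.01670173,  0.01741513]), 'gripper_force': 0.0, 'finger_gap': 0.9975262339815743}
```

View pics/scene0.png

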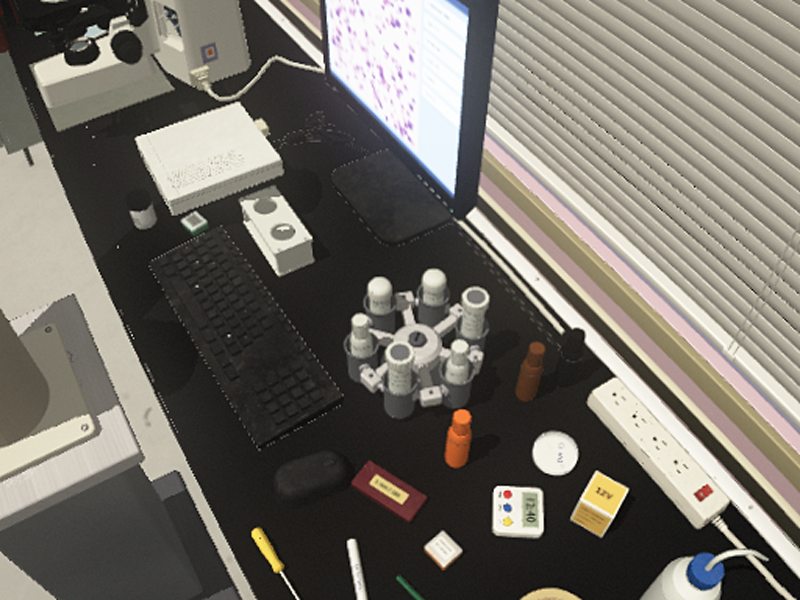

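View pics/top0.png

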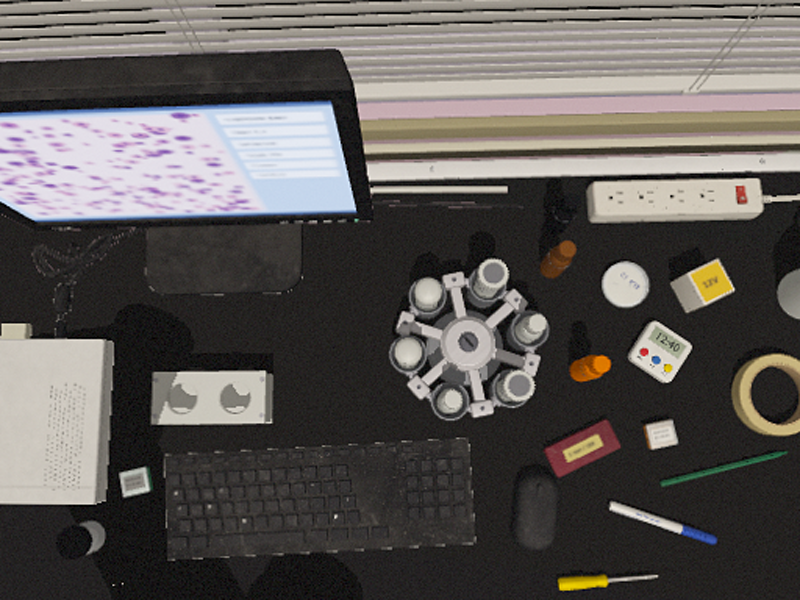

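Top view: the tubes, clockwise (in 800x600 px), are tall (491,280), narrow (530,327), tall (515,387), narrow (450,402), short (408,353) and short (428,295). The rotor hub is at (468,343) and the rack is at (212,397) with holes at (182,398) and (235,398). The look-alikes are the brown bottle (558,258) and the orange bottle (591,368), which I'll leave alone. Next are close crops to measure and to check the types.

Run:
```python
import numpy as np,cv2
t=np.load("pics/top0.npy")[:,:,::-1]; s=np.load("pics/scene0.npy")[:,:,::-1]
a=cv2.resize(t[155:280,240:365],(600,600),interpolation=cv2.INTER_CUBIC) #x4.8
cv2.imwrite("pics/c1.png",a)
b=cv2.resize(s[165:275,210:320],(600,600),interpolation=cv2.INTER_CUBIC) #5.4545
cv2.imwrite("pics/c2.png",b)
c=cv2.resize(t[120:280,80:240],(600,600),interpolation=cv2.INTER_CUBIC) #3.75
cv2.imwrite("pics/c3.png",c)
```

```text
(no output)
```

View pics/c1.png

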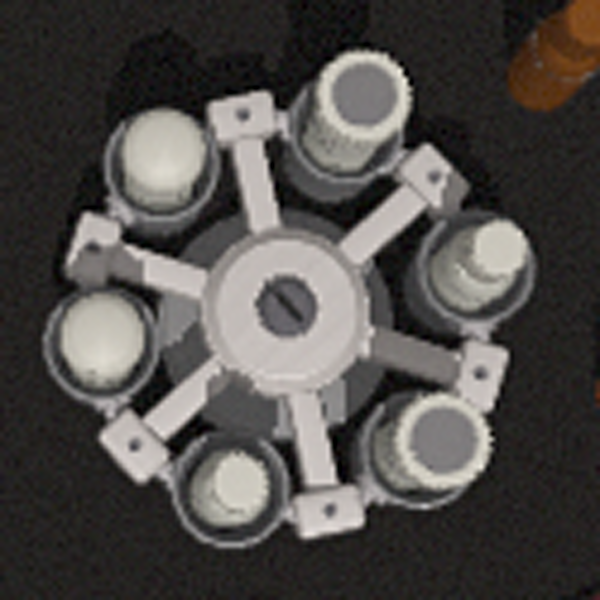

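View pics/c2.png

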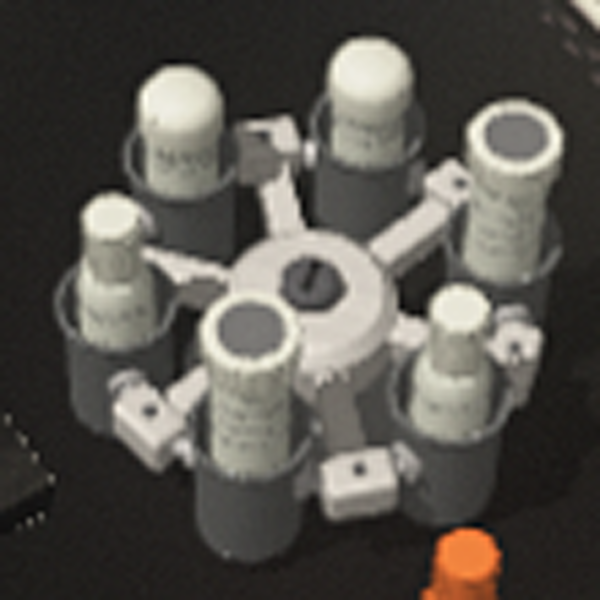

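View pics/c3.png

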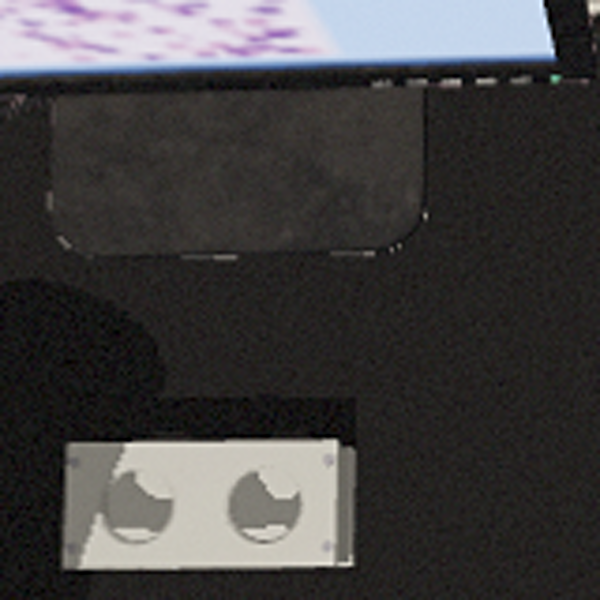

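```bash
cat > h.py <<'E'
import numpy as np,cv2
from bench import r,imaging
from scipy.optimize import least_squares
CP={n:imaging.camera_params(n) for n in("scene","top")}
def proj(n,P):
    p=CP[n];T=np.linalg.inv(p["T"]);return cv2.projectPoints(np.atleast_2d(P).astype(float),cv2.Rodrigues(T[:3,:3])[0],T[:3,3],p["K"],np.array(p["D"]))[0][:,0]
def ray(n,uv,z):
    p=CP[n];q=cv2.undistortPoints(np.array(uv,float).reshape(-1,1,2),p["K"],np.array(p["D"]))[:,0]
    d=np.c_[q,np.ones(len(q))]@p["T"][:3,:3].T;o=p["T"][:3,3];return o+d*((np.reshape(z,(-1,1))-o[2])/d[:,2:])
E
python3 - <<'E'
from h import *
f=lambda a,s,u,v:(np.array(a)+.5)/s-.5+np.array([u,v])
c1=f([(365,92),(500,244),(444,438),(241,476)],4.8,240,155)
c2=f([(514,137),(459,308),(252,328),(112,215)],600/110,210,165)
h1=f([(103,337),(164,152)],4.8,240,155)
z=np.array([136,128,136,128])
A=ray("top",c1,z);B=ray("scene",c2,z)
print(np.round(A,1));print(np.round(B,1));print("short",np.round(ray("top",h1,108),1))
M=(A+B)[:,:2]/2
def m(p,k):
    a=p[2]-np.pi/3*k;return p[:2]+75*np.c_[np.cos(a),np.sin(a)]
for X in(A[:,:2],B[:,:2],M):
    s=least_squares(lambda p:(m(p,np.arange(4))-X).ravel(),[480,-220,0.]); print(np.round(s.x,3),np.round(s.fun,1))
print(np.round(m(s.x,np.arange(6)),1))
c3=f([(139,506),(265,504),(63,443),(338,439),(338,568),(63,570)],3.75,80,120)
print("rack",np.round(ray("top",c3,54),1))
S=f([(263*1.0,205),(285,232)],1.5625,0,0)
print("rack scene",np.round(ray("scene",S,54),1))
# monitor lower edge: triangulate right bottom corner (top 370,220 ; scene 468,218) in 800px
a=f([(370,220)],1.5625,0,0);b=f([(468,218)],1.5625,0,0)
g=lambda P:np.r_[(proj("top",P)-a)[0],(proj("scene",P)-b)[0]]
s=least_squares(g,[600,0,150]);print("mon",s.x,s.fun)
E
```

```text
[[ 604.2 -260.6  136. ]
 [ 547.1 -308.9  128. ]
 [ 475.8 -283.3  136. ]
 [ 464.3 -210.   128. ]]
[[ 600.5 -260.8  136. ]
 [ 543.5 -309.   128. ]
 [ 474.4 -283.2  136. ]
 [ 460.6 -210.   128. ]]
short [[ 518.4 -161.2  108. ]
 [ 588.7 -186.4  108. ]]
[ 5.33929e+02 -2.35188e+02 -3.49000e-01] [ 0.3 -0.3 -0.2 -0.1  0.7 -0.1 -0.8  0.5]
[ 5.30828e+02 -2.35219e+02 -3.48000e-01] [ 0.8 -0.   0.4 -0.1 -0.9 -0.3 -0.3  0.4]
[ 5.32378e+02 -2.35203e+02 -3.49000e-01] [ 0.5 -0.1  0.1 -0.1 -0.1 -0.2 -0.6  0.4]
[[ 602.9 -260.8]
 [ 545.4 -309.1]
 [ 474.9 -283.4]
 [ 461.9 -209.6]
 [ 519.3 -161.3]
 [ 589.8 -187. ]]
rack [[473.3 117.2  54. ]
 [472.9  52.2  54. ]
 [506.4 157.6  54. ]
 [505.2  14.8  54. ]
 [439.7  14.5  54. ]
 [441.6 155.7  54. ]]
rack scene [[469.  119.4  54. ]
 [472.5  46.8  54. ]]
mon [ 679.63262447 -122.2359346   116.61536662] [ 1.08286027 -2.62977902 -3.33805695  0.85155622]
```

Both cameras agree to about 3 mm and the 75 mm radius fits with residuals under 1 mm. Rotor sleeves, with the tube in each:

| Sleeve | Position (x, y) | Tube |
|---|---|---|
| P0 | (603,-261) | tall |
| P1 | (545,-309) | narrow |
| P2 | (475,-283) | tall |
| P3 | (462,-210) | narrow |
| P4 | (519,-161) | short |
| P5 | (590,-187) | short |

The free rack hole is at (472.5,52).

Plan in four moves: P0 tall to rack, P1 narrow to P0, P5 short to P1, rack tall to P5. Fingers close along world y, opened to about 59 mm.

carry_out([
  [0.44,-0.945,0.03,0,0,0.094,0.35],
  [0.44,-0.945,0.03,0,0,0.094,0.35],
  [0.44,-0.945,0.03,0,0,0.094,0.35],
  [0.44,-0.945,0.03,0,0,0.094,0.35],
  [0.44,-0.945,0.03,0,0,0.094,0.35],
], newtons=25)

```text
time: 0.6
eef_pos: [273.9, 446.3, 226.9]
tool_rot: [[-0.961, 0.278, -0.0], [0.278, 0.961, -0.001], [0.0, -0.001, -1.0]]
ft_force: [-0.2, 0.1, 0.7]
finger_gap: 0.677
gripper_force: 0.0
```

carry_out([
  [0.44,-0.945,0.03,0,0,0.094,0.35],
  [0.44,-0.945,0.03,0,0,0.094,0.35],
  [0.44,-0.945,0.03,0,0,0.094,0.35],
  [0.44,-0.945,0.03,0,0,0.094,0.35],
  [0.44,-0.945,0.03,0,0,0.094,0.35],
])

```text
time: 1.1
eef_pos: [339.8, 304.7, 231.5]
tool_rot: [[-0.975, 0.223, -0.0], [0.223, 0.975, -0.0], [0.0, -0.0, -1.0]]
ft_force: [-0.2, 0.7, 0.1]
finger_gap: 0.675
gripper_force: 0.0
```

Tracking is exact.

carry_out([
  [0.44,-0.945,0.03,0,0,0.094,0.35],
  [0.44,-0.945,0.03,0,0,0.094,0.35],
  [0.44,-0.945,0.03,0,0,0.094,0.35],
  [0.44,-0.945,0.03,0,0,0.094,0.35],
  [0.44,-0.945,0.03,0,0,0.094,0.35],
])

```text
time: 1.6
eef_pos: [405.8, 162.9, 236.1]
tool_rot: [[-0.986, 0.168, -0.0], [0.168, 0.986, -0.0], [0.0, -0.0, -1.0]]
ft_force: [-0.2, 0.4, 0.7]
finger_gap: 0.676
gripper_force: 0.0
```

carry_out([
  [0.44,-0.945,0.03,0,0,0.094,0.35],
  [0.44,-0.945,0.03,0,0,0.094,0.35],
  [0.44,-0.945,0.03,0,0,0.094,0.35],
  [0.44,-0.945,0.03,0,0,0.094,0.35],
  [0.44,-0.945,0.03,0,0,0.094,0.35],
])

```text
time: 2.1
eef_pos: [471.9, 21.2, 240.5]
tool_rot: [[-0.994, 0.113, -0.0], [0.113, 0.994, 0.0], [0.0, -0.0, -1.0]]
ft_force: [0.4, -0.3, -0.5]
finger_gap: 0.675
gripper_force: 0.0
```

carry_out([
  [0.44,-0.945,0.03,0,0,0.094,0.35],
  [0.44,-0.945,0.03,0,0,0.094,0.35],
  [0.44,-0.945,0.03,0,0,0.094,0.35],
  [0.44,-0.945,0.03,0,0,0.094,0.35],
  [0.44,-0.945,0.03,0,0,0.094,0.35],
])

```text
time: 2.6
eef_pos: [537.9, -120.5, 244.9]
tool_rot: [[-0.998, 0.057, -0.001], [0.057, 0.998, 0.0], [0.001, 0.0, -1.0]]
ft_force: [1.0, -0.1, -0.5]
finger_gap: 0.678
gripper_force: 0.0
```

carry_out([
  [0.44,-0.945,0,0,0,0.094,0.35],
  [0.44,-0.945,0,0,0,0.094,0.35],
  [0.44,-0.945,0,0,0,0.094,0.35],
  [0.44,-0.945,0,0,0,0.094,0.35],
  [0.4,-0.945,0,0,0,0.094,0.35],
])

```text
time: 3.1
eef_pos: [602.7, -262.2, 244.7]
tool_rot: [[-1.0, 0.0, -0.001], [0.0, 1.0, 0.0], [0.001, 0.0, -1.0]]
ft_force: [0.6, 0.0, 0.1]
finger_gap: 0.679
gripper_force: 0.0
```

carry_out([
  [0,0.045,-0.9,0,0,0,0.35],
  [0,0,-0.9,0,0,0,0.35],
  [0,0,-0.9,0,0,0,0.35],
  [0,0,-0.7,0,0,0,0.35],
  [0,0,-0.6,0,0,0,0.35],
])

```text
time: 3.6
eef_pos: [601.7, -259.4, 123.2]
tool_rot: [[-1.0, 0.0, -0.002], [0.0, 1.0, 0.001], [0.002, 0.001, -1.0]]
ft_force: [-1.2, 0.6, 0.7]
finger_gap: 0.676
gripper_force: 0.0
```

carry_out([
  [0,0,-0.5,0,0,0,0.35],
  [0,0,-0.1,0,0,0,0.35],
  [0,0,0,0,0,0,-1],
  [0,0,0,0,0,0,-1],
  [0,0,0,0,0,0,-1],
])

```text
time: 4.1
eef_pos: [603.2, -260.0, 108.3]
tool_rot: [[-1.0, 0.0, 0.002], [0.0, 1.0, -0.001], [-0.002, -0.001, -1.0]]
ft_force: [0.2, 0.4, -0.1]
finger_gap: 0.442
gripper_force: 0.0
```

carry_out([
  [0,0,0,0,0,0,-1],
  [0,0,0,0,0,0,-1],
])

```text
time: 4.3
eef_pos: [603.0, -259.9, 108.1]
tool_rot: [[-1.0, 0.0, 0.001], [0.0, 1.0, -0.001], [-0.001, -0.001, -1.0]]
ft_force: [-0.3, 1.5, 2.1]
finger_gap: 0.378
gripper_force: 25.0
```

Run:
```python
from h import *
im=imaging.grab_frame("scene")[:,:,::-1]
cv2.imwrite("pics/g1.png",cv2.resize(im[120:290,180:380],(800,680))[:600])
```

```text
(no output)
```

View pics/g1.png

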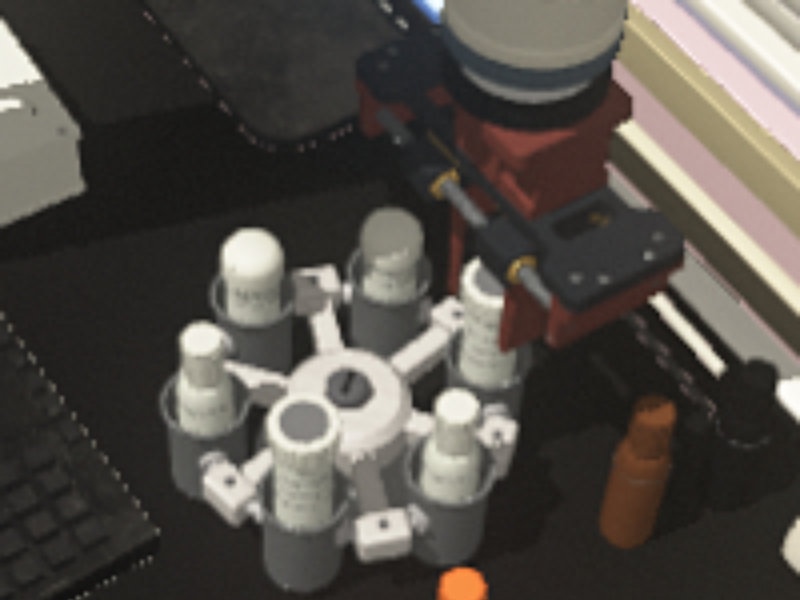

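The fingers hold the tall cap at P0 (crop px ~ (490,285)). Lifting it and carrying it to the rack.

carry_out([
  [0,0,0.4,0,0,0,-1],
  [0,0,0.8,0,0,0,-1],
  [0,0,0.9,0,0,0,-1],
  [0,0,0.9,0,0,0,-1],
  [0,0,0.9,0,0,0,-1],
])

```text
time: 4.85
eef_pos: [602.3, -259.6, 225.9]
tool_rot: [[-1.0, 0.0, 0.0], [0.0, 1.0, -0.0], [-0.0, -0.0, -1.0]]
ft_force: [0.5, 0.6, -0.3]
finger_gap: 0.38
gripper_force: 25.0
```

carry_out([
  [0,0,0.2,0,0,0,-1],
  [-0.2,0.5,0,0,0,0,-1],
  [-0.4,0.95,0,0,0,0,-1],
  [-0.4,0.95,0,0,0,0,-1],
  [-0.4,0.95,0,0,0,0,-1],
])

```text
time: 5.35
eef_pos: [558.1, -157.0, 228.1]
tool_rot: [[-1.0, 0.001, -0.004], [0.001, 1.0, 0.001], [0.004, 0.001, -1.0]]
ft_force: [-0.3, 0.0, 0.4]
finger_gap: 0.379
gripper_force: 25.0
```

carry_out([
  [-0.4,0.95,0,0,0,0,-1],
  [-0.4,0.95,0,0,0,0,-1],
  [-0.4,0.95,0,0,0,0,-1],
  [-0.4,0.95,0,0,0,0,-1],
  [-0.4,0.95,0,0,0,0,-1],
])

```text
time: 5.85
eef_pos: [497.8, -14.9, 228.4]
tool_rot: [[-1.0, 0.0, -0.003], [0.0, 1.0, 0.0], [0.003, 0.0, -1.0]]
ft_force: [0.5, -0.2, -0.5]
finger_gap: 0.383
gripper_force: 25.0
```

carry_out([
  [-0.4,0.95,0,0,0,0,-1],
  [-0.4,0.95,0,0,0,0,-1],
  [-0.15,0.4,0,0,0,0,-1],
  [0,0,0,0,0,0,-1],
])

```text
time: 6.25
eef_pos: [470.3, 53.6, 229.2]
tool_rot: [[-1.0, -0.002, -0.002], [-0.002, 1.0, -0.0], [0.002, -0.0, -1.0]]
ft_force: [0.3, 0.2, -0.5]
finger_gap: 0.376
gripper_force: 25.0
```

carry_out([
  [0.04,-0.04,-0.9,0,0,0,-1],
  [0,0,-0.9,0,0,0,-1],
  [0,0,-0.3,0,0,0,-1],
  [0,0,0,0,0,0,-1],
])

```text
time: 6.65
eef_pos: [472.3, 50.4, 165.8]
tool_rot: [[-1.0, 0.001, -0.003], [0.001, 1.0, -0.0], [0.003, -0.0, -1.0]]
ft_force: [-0.2, 0.7, -0.7]
finger_gap: 0.379
gripper_force: 25.0
```

Run:
```python
from h import *
im=imaging.grab_frame("scene")[:,:,::-1]
a=cv2.resize(im[80:200,110:240],(400,369))
im=imaging.grab_frame("top")[:,:,::-1]
b=cv2.resize(im[200:320,80:210],(400,369))
cv2.imwrite("pics/g2.png",np.hstack([a,b]));print(np.round(r.get_obs()["eef_pos"],1))
```

```text
[473.8  50.7 167.6]
```

View pics/g2.png

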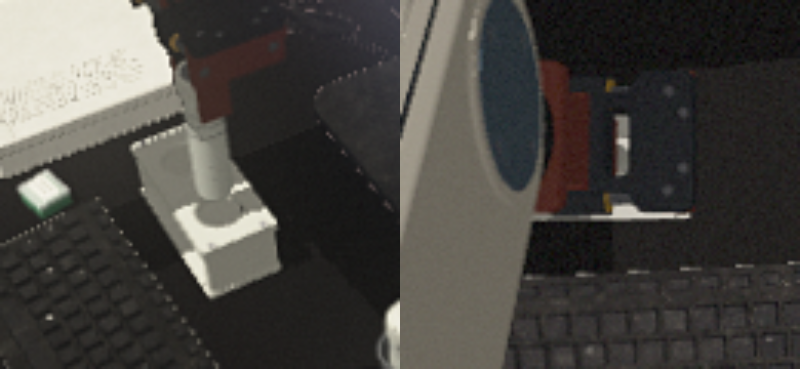

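Run:
```python
from h import *
P=proj("scene",[[471.5,52.4,54],[473,51,76],[473,51,170]]);print((P-[110,80])*400/130)
im=imaging.grab_frame("scene")[:,:,::-1]
cv2.imwrite("pics/g3.png",cv2.resize(im[115:165,155:215],(720,600),interpolation=cv2.INTER_CUBIC))
print((P-[155,115])*12)
```

```text
[[217.87857219 206.28969083]
 [217.17447212 186.4388938 ]
 [202.48289696  93.05558846]]
[[309.72643154 384.52979426]
 [306.98044127 307.11168581]
 [249.68329815 -57.08320499]]
```

View pics/g3.png

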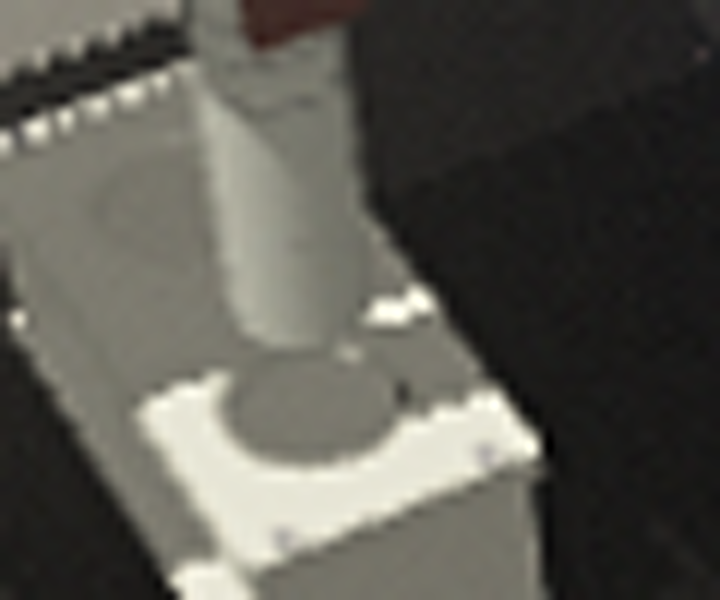

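The hole centre is at about (310,398) px and the foot is just above it, about 1 to 3 mm off, which is within the 6 mm bevel margin. Inserting slowly.

carry_out([
  [-0.02,-0.05,-0.4,0,0,0,-1],
  [0,0,-0.4,0,0,0,-1],
  [0,0,-0.3,0,0,0,-1],
  [0,0,0,0,0,0,-1],
])

```text
time: 7.2
eef_pos: [471.5, 49.5, 132.6]
tool_rot: [[-1.0, 0.0, -0.003], [0.0, 1.0, -0.0], [0.003, -0.0, -1.0]]
ft_force: [0.6, 0.5, -1.2]
finger_gap: 0.38
gripper_force: 25.0
```

carry_out([
  [0,0,-0.4,0,0,0,-1],
  [0,0,-0.4,0,0,0,-1],
  [0,0,-0.3,0,0,0,-1],
  [0,0,0,0,0,0,-1],
  [0,0,0,0,0,0,-1],
])

```text
time: 7.7
eef_pos: [472.4, 49.6, 100.8]
tool_rot: [[-1.0, 0.0, -0.001], [0.0, 1.0, -0.0], [0.001, -0.0, -1.0]]
ft_force: [-0.1, -0.1, -0.6]
finger_gap: 0.383
gripper_force: 25.0
```

carry_out([
  [0,0,-0.1,0,0,0,-1],
  [0,0,0,0,0,0,-1],
  [0,0,0,0,0,0,0.35],
  [0,0,0,0,0,0,0.35],
  [0,0,0,0,0,0,0.35],
])

```text
time: 8.2
eef_pos: [472.8, 49.6, 98.4]
tool_rot: [[-1.0, 0.0, 0.0], [0.0, 1.0, 0.0], [-0.0, 0.0, -1.0]]
ft_force: [-1.1, 0.6, -0.3]
finger_gap: 0.613
gripper_force: 0.0
```

carry_out([
  [0,0,0.5,0,0,0,0.35],
  [0,0,0.8,0,0,0,0.35],
  [0.2,-0.95,0,0,0,0,0.35],
  [0.2,-0.95,0,0,0,0,0.35],
  [0.2,-0.95,0,0,0,0,0.35],
])

```text
time: 8.7
eef_pos: [491.0, -36.7, 137.7]
tool_rot: [[-1.0, -0.0, 0.001], [-0.0, 1.0, -0.0], [-0.001, -0.0, -1.0]]
ft_force: [0.0, 0.1, -0.6]
finger_gap: 0.674
gripper_force: 0.0
```

carry_out([
  [0.18,-0.91,0.3,0,0,0,0.35],
  [0.18,-0.91,0.3,0,0,0,0.35],
  [0.18,-0.91,0.2,0,0,0,0.35],
  [0.18,-0.91,0,0,0,0,0.35],
  [0.18,-0.91,0,0,0,0,0.35],
])

```text
time: 9.2
eef_pos: [517.9, -173.6, 161.6]
tool_rot: [[-1.0, 0.001, 0.001], [0.001, 1.0, -0.0], [-0.001, -0.0, -1.0]]
ft_force: [-0.4, 0.7, -0.5]
finger_gap: 0.671
gripper_force: 0.0
```

carry_out([
  [0.18,-0.91,0,0,0,0,0.35],
  [0.18,-0.91,0,0,0,0,0.35],
  [0.18,-0.91,0,0,0,0,0.35],
  [0.18,-0.91,0,0,0,0,0.35],
  [0.18,-0.91,0,0,0,0,0.35],
])

```text
time: 9.7
eef_pos: [544.6, -310.0, 161.2]
tool_rot: [[-1.0, 0.0, 0.0], [0.0, 1.0, 0.0], [-0.0, 0.0, -1.0]]
ft_force: [-0.3, 0.8, -0.1]
finger_gap: 0.681
gripper_force: 0.0
```

Run:
```python
from h import *
im=imaging.grab_frame("scene")[:,:,::-1]
cv2.imwrite("pics/g4.png",cv2.resize(im[90:290,130:390],(780,600),interpolation=cv2.INTER_CUBIC))
print(np.round(r.get_obs()["eef_pos"],1))
```

```text
[ 545.8 -313.9  161.6]
```

View pics/g4.png

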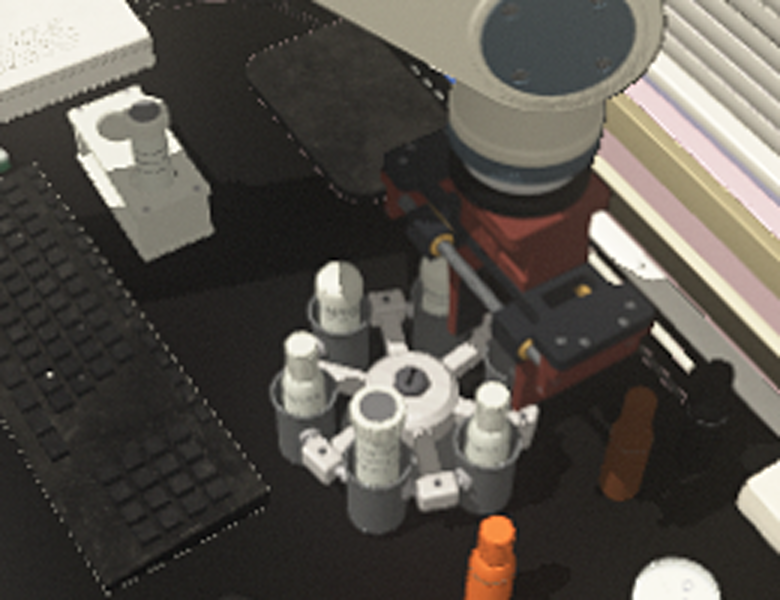

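The tall tube stands upright in the rack at (150,130) px. Descending on the narrow tube at P1, correcting y by +4.5 mm.

carry_out([
  [0,0.15,-0.5,0,0,0,0.35],
  [0,0,-0.9,0,0,0,0.35],
  [0,0,-0.7,0,0,0,0.35],
  [0,0,-0.2,0,0,0,0.35],
  [0,0,0,0,0,0,-0.2],
])

```text
time: 10.25
eef_pos: [543.5, -302.8, 90.7]
tool_rot: [[-1.0, -0.0, -0.003], [-0.0, 1.0, 0.002], [0.003, 0.002, -1.0]]
ft_force: [0.4, 0.3, 0.4]
finger_gap: 0.618
gripper_force: 0.0
```

carry_out([
  [0,0,0,0,0,0,-1],
  [0,0,0,0,0,0,-1],
  [0,0,0,0,0,0,-1],
  [0,0,0,0,0,0,-1],
  [0,0,0,0,0,0,-1],
])

```text
time: 10.75
eef_pos: [545.0, -305.1, 92.9]
tool_rot: [[-1.0, 0.0, 0.001], [0.0, 1.0, -0.001], [-0.001, -0.001, -1.0]]
ft_force: [-0.7, -1.7, 0.9]
finger_gap: 0.258
gripper_force: 22.9
```

carry_out([
  [0,-0.1,0,0,0,0,-1],
  [0,0,0,0,0,0,-1],
  [0,0,0,0,0,0,-1],
])

```text
time: 11.05
eef_pos: [544.9, -307.4, 92.7]
tool_rot: [[-1.0, 0.001, 0.001], [0.001, 1.0, 0.0], [-0.001, 0.0, -1.0]]
ft_force: [-0.7, 0.9, 5.3]
finger_gap: 0.25
gripper_force: 24.2
```

Run:
```python
from h import *
for i in range(5):
    im=imaging.grab_frame("scene")[:,:,::-1];o=r.get_obs();print(np.round(o["eef_pos"],1),np.round(o["ft_force"],1),o["finger_gap"],o["gripper_force"])
cv2.imwrite("pics/g5.png",cv2.resize(im[180:270,230:350],(800,600),interpolation=cv2.INTER_CUBIC))
```

```text
[ 544.9 -307.4   92.7] [0.3 2.  4. ] 0.2557263378747619 24.197187408099126
[ 544.9 -307.4   92.7] [0.8 1.  6. ] 0.2561916560751329 24.194044293071784
[ 544.9 -307.4   92.7] [-0.2  1.5  6. ] 0.25655880204965525 24.192724619060755
[ 544.9 -307.3   92.7] [-0.3  1.7  5.4] 0.25597655431141236 24.19131752496469
[ 544.9 -307.3   92.7] [0.4 1.  5.3] 0.2541290494714878 24.1910102030306
```

View pics/g5.png

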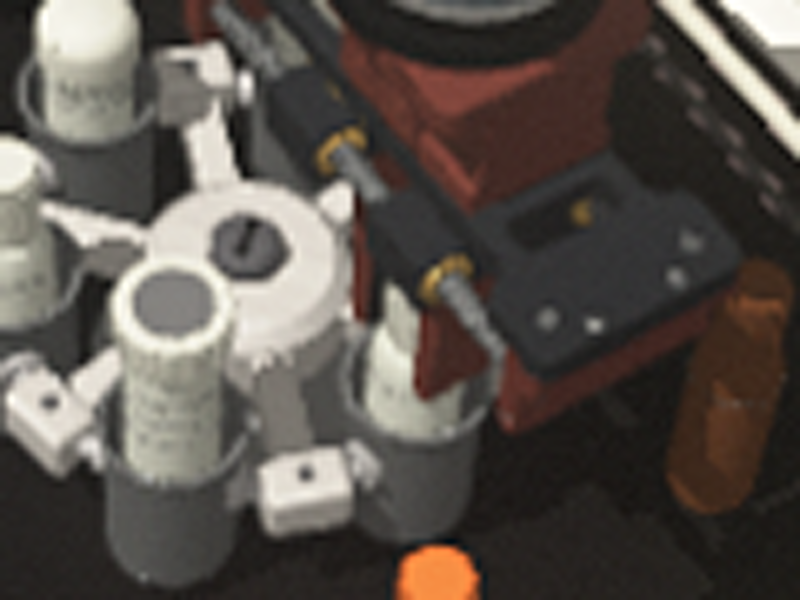

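The narrow cap is between the fingers, but the tips (z≈93) touch the sloping shoulder (z 88–97). Regripping 7 mm higher.

carry_out([
  [0,0,0,0,0,0,-0.2],
  [0,-0.04,0.23,0,0,0,-0.2],
  [0,0,0,0,0,0,-0.2],
  [0,0,0,0,0,0,-1],
  [0,0,0,0,0,0,-1],
])

```text
time: 11.8
eef_pos: [544.5, -308.6, 99.0]
tool_rot: [[-1.0, 0.0, -0.0], [0.0, 1.0, 0.0], [0.0, 0.0, -1.0]]
ft_force: [-0.3, -0.3, 0.5]
finger_gap: 0.26
gripper_force: 0.0
```

carry_out([
  [0,0,0,0,0,0,-1],
  [0,0,0,0,0,0,-1],
  [0,0,0,0,0,0,-1],
])

```text
time: 12.1
eef_pos: [544.5, -308.5, 98.9]
tool_rot: [[-1.0, 0.0, -0.0], [0.0, 1.0, 0.0], [0.0, 0.0, -1.0]]
ft_force: [-0.1, 0.9, -1.2]
finger_gap: 0.223
gripper_force: 25.0
```

carry_out([
  [0,0,0.4,0,0,0,-1],
  [0,0,0.8,0,0,0,-1],
  [0,0,0.8,0,0,0,-1],
  [0,0,0.5,0,0,0,-1],
  [0.3,0.25,0,0,0,0,-1],
])

```text
time: 12.6
eef_pos: [554.6, -302.2, 177.0]
tool_rot: [[-1.0, 0.002, 0.004], [0.002, 1.0, -0.002], [-0.004, -0.002, -1.0]]
ft_force: [1.1, -0.3, 0.3]
finger_gap: 0.222
gripper_force: 25.0
```

carry_out([
  [0.6,0.5,0,0,0,0,-1],
  [0.6,0.5,0,0,0,0,-1],
  [0.45,0.34,0,0,0,0,-1],
  [0,0,0,0,0,0,-1],
  [0,0,0,0,0,0,-1],
])

```text
time: 13.1
eef_pos: [602.8, -260.5, 173.3]
tool_rot: [[-1.0, -0.001, -0.001], [-0.001, 1.0, 0.0], [0.001, 0.0, -1.0]]
ft_force: [0.1, -0.7, -1.0]
finger_gap: 0.224
gripper_force: 25.0
```

carry_out([
  [0,0,0,0,0,0,-1],
])

```text
time: 13.2
eef_pos: [602.3, -261.2, 173.6]
tool_rot: [[-1.0, 0.001, -0.001], [0.001, 1.0, 0.0], [0.001, 0.0, -1.0]]
ft_force: [-0.5, -1.1, -0.3]
finger_gap: 0.224
gripper_force: 25.0
```

carry_out([
  [0,0,-0.4,0,0,0,-1],
  [0,0,-0.4,0,0,0,-1],
  [0,0,-0.4,0,0,0,-1],
  [0,0,-0.4,0,0,0,-1],
  [0,0,0,0,0,0,-1],
])

```text
time: 13.7
eef_pos: [601.6, -260.3, 123.4]
tool_rot: [[-1.0, 0.001, -0.004], [0.001, 1.0, 0.002], [0.004, 0.002, -1.0]]
ft_force: [-0.7, -0.6, -0.5]
finger_gap: 0.225
gripper_force: 25.0
```

carry_out([
  [0,0,-0.4,0,0,0,-1],
  [0,0,-0.4,0,0,0,-1],
  [0,0,-0.03,0,0,0,-1],
  [0,0,0,0,0,0,-1],
  [0,0,0,0,0,0,-1],
])

```text
time: 14.2
eef_pos: [603.4, -261.0, 101.5]
tool_rot: [[-1.0, 0.0, 0.001], [0.0, 1.0, -0.0], [-0.001, -0.0, -1.0]]
ft_force: [-0.0, -0.3, -0.6]
finger_gap: 0.223
gripper_force: 25.0
```

carry_out([
  [0,0,-0.05,0,0,0,-1],
  [0,0,0,0,0,0,0.35],
  [0,0,0,0,0,0,0.35],
  [0,0,0,0,0,0,0.35],
  [0,0,0,0,0,0,0.35],
])

```text
time: 14.7
eef_pos: [603.2, -260.9, 99.8]
tool_rot: [[-1.0, 0.0, 0.0], [0.0, 1.0, -0.0], [-0.0, -0.0, -1.0]]
ft_force: [0.6, -0.3, 0.7]
finger_gap: 0.549
gripper_force: 0.0
```

carry_out([
  [0,0,0.6,0,0,0,0.35],
  [0,0,0.9,0,0,0,0.35],
  [-0.05,0.27,0,0,0,0,0.35],
  [-0.2,0.9,0,0,0,0,0.35],
  [-0.2,0.9,0,0,0,0,0.35],
])

```text
time: 15.2
eef_pos: [589.0, -198.1, 144.2]
tool_rot: [[-1.0, 0.002, -0.0], [0.002, 1.0, 0.0], [0.0, 0.0, -1.0]]
ft_force: [0.2, -0.1, 0.1]
finger_gap: 0.675
gripper_force: 0.0
```

carry_out([
  [0,0.4,0,0,0,0,0.35],
  [0,0,0,0,0,0,0.35],
  [0,0,0,0,0,0,0.35],
  [0,0,0,0,0,0,0.35],
])

```text
time: 15.6
eef_pos: [590.0, -187.7, 144.6]
tool_rot: [[-1.0, 0.001, 0.0], [0.001, 1.0, -0.0], [-0.0, -0.0, -1.0]]
ft_force: [-0.7, -1.0, -0.1]
finger_gap: 0.674
gripper_force: 0.0
```

carry_out([
  [0,0,-0.7,0,0,0,0.35],
  [0,0,-0.7,0,0,0,0.35],
  [0,0,-0.5,0,0,0,0.35],
  [0,0,-0.15,0,0,0,0.35],
  [0,0,0,0,0,0,0.35],
])

```text
time: 16.1
eef_pos: [589.3, -187.1, 82.5]
tool_rot: [[-1.0, 0.001, -0.001], [0.001, 1.0, 0.0], [0.001, 0.0, -1.0]]
ft_force: [0.7, 0.6, -0.1]
finger_gap: 0.674
gripper_force: 0.0
```

carry_out([
  [0,0,0,0,0,0,0],
  [0,0,0,0,0,0,-1],
  [0,0,0,0,0,0,-1],
  [0,0,0,0,0,0,-1],
  [0,0,0,0,0,0,-1],
])

```text
time: 16.6
eef_pos: [590.0, -186.9, 83.7]
tool_rot: [[-1.0, 0.0, 0.001], [0.0, 1.0, -0.0], [-0.001, -0.0, -1.0]]
ft_force: [0.2, -0.3, 2.0]
finger_gap: 0.365
gripper_force: 25.0
```

carry_out([
  [0,0,0.4,0,0,0,-1],
  [0,0,0.9,0,0,0,-1],
  [0,0,0.9,0,0,0,-1],
  [0,0,0.9,0,0,0,-1],
  [0,0,0.9,0,0,0,-1],
])

```text
time: 17.1
eef_pos: [589.5, -186.7, 205.1]
tool_rot: [[-1.0, 0.0, 0.0], [0.0, 1.0, -0.0], [-0.0, -0.0, -1.0]]
ft_force: [0.8, -0.0, -1.4]
finger_gap: 0.367
gripper_force: 25.0
```

carry_out([
  [-0.1,-0.3,0,0,0,0,-1],
  [-0.35,-0.95,0,0,0,0,-1],
  [-0.35,-0.95,0,0,0,0,-1],
  [-0.35,-0.95,0,0,0,0,-1],
  [-0.35,-0.92,0,0,0,0,-1],
])

```text
time: 17.6
eef_pos: [543.3, -310.1, 202.3]
tool_rot: [[-1.0, 0.0, -0.001], [0.0, 1.0, 0.001], [0.001, 0.001, -1.0]]
ft_force: [1.0, -0.4, -0.1]
finger_gap: 0.368
gripper_force: 25.0
```

carry_out([
  [0,0,0,0,0,0,-1],
  [0,0,0,0,0,0,-1],
  [0,0,0,0,0,0,-1],
])

```text
time: 17.9
eef_pos: [544.5, -308.1, 202.7]
tool_rot: [[-1.0, 0.0, -0.001], [0.0, 1.0, 0.001], [0.001, 0.001, -1.0]]
ft_force: [-0.1, 0.7, -0.5]
finger_gap: 0.366
gripper_force: 25.0
```

carry_out([
  [0.03,-0.03,-0.8,0,0,0,-1],
  [0,0,-0.6,0,0,0,-1],
  [0,0,-0.4,0,0,0,-1],
  [0,0,-0.4,0,0,0,-1],
  [0,0,-0.4,0,0,0,-1],
])

```text
time: 18.4
eef_pos: [545.9, -309.4, 124.7]
tool_rot: [[-1.0, -0.0, 0.0], [-0.0, 1.0, -0.0], [-0.0, -0.0, -1.0]]
ft_force: [-0.0, 0.1, 1.6]
finger_gap: 0.365
gripper_force: 25.0
```

carry_out([
  [0,0,-0.4,0,0,0,-1],
  [0,0,-0.4,0,0,0,-1],
  [0,0,-0.4,0,0,0,-1],
  [0,0,-0.1,0,0,0,-1],
  [0,0,0,0,0,0,-1],
])

```text
time: 18.9
eef_pos: [545.2, -309.6, 85.4]
tool_rot: [[-1.0, 0.0, -0.001], [0.0, 1.0, 0.001], [0.001, 0.001, -1.0]]
ft_force: [0.1, -0.3, 0.5]
finger_gap: 0.368
gripper_force: 25.0
```

carry_out([
  [0,0,0,0,0,0,-1],
  [0,0,0,0,0,0,-1],
])

```text
time: 19.1
eef_pos: [545.9, -310.0, 86.8]
tool_rot: [[-1.0, 0.0, 0.001], [0.0, 1.0, -0.001], [-0.001, -0.001, -1.0]]
ft_force: [-0.2, 0.5, -0.1]
finger_gap: 0.368
gripper_force: 25.0
```

carry_out([
  [0,0,-0.07,0,0,0,-1],
  [0,0,0,0,0,0,0.35],
  [0,0,0,0,0,0,0.35],
  [0,0,0,0,0,0,0.35],
  [0,0,0,0,0,0,0.35],
])

```text
time: 19.6
eef_pos: [545.5, -309.8, 84.2]
tool_rot: [[-1.0, 0.0, 0.0], [0.0, 1.0, -0.0], [-0.0, -0.0, -1.0]]
ft_force: [-0.2, 0.5, 0.4]
finger_gap: 0.658
gripper_force: 0.0
```

carry_out([
  [0,0,0.6,0,0,0,0.35],
  [0,0,0.9,0,0,0,0.35],
  [0,0,0.9,0,0,0,0.35],
  [-0.1,0.5,0.2,0,0,0,0.35],
  [-0.2,0.95,0,0,0,0,0.35],
])

```text
time: 20.1
eef_pos: [537.2, -266.7, 163.1]
tool_rot: [[-1.0, 0.002, 0.003], [0.002, 1.0, -0.002], [-0.003, -0.002, -1.0]]
ft_force: [0.4, 0.2, -0.2]
finger_gap: 0.672
gripper_force: 0.0
```

carry_out([
  [-0.2,0.95,0,0,0,0,0.35],
  [-0.2,0.95,0,0,0,0,0.35],
  [-0.2,0.95,0,0,0,0,0.35],
  [-0.2,0.95,0,0,0,0,0.35],
  [-0.2,0.95,0,0,0,0,0.35],
])

```text
time: 20.6
eef_pos: [505.0, -121.7, 161.1]
tool_rot: [[-1.0, 0.0, -0.001], [0.0, 1.0, 0.001], [0.001, 0.001, -1.0]]
ft_force: [0.3, -0.7, -0.0]
finger_gap: 0.676
gripper_force: 0.0
```

carry_out([
  [-0.2,0.95,0,0,0,0,0.35],
  [-0.2,0.95,0,0,0,0,0.35],
  [-0.2,0.95,0,0,0,0,0.35],
  [-0.2,0.95,0,0,0,0,0.35],
  [-0.2,0.95,0,0,0,0,0.35],
])

```text
time: 21.1
eef_pos: [474.8, 20.4, 161.3]
tool_rot: [[-1.0, 0.0, -0.001], [0.0, 1.0, 0.0], [0.001, 0.0, -1.0]]
ft_force: [0.3, 0.1, 0.5]
finger_gap: 0.675
gripper_force: 0.0
```

carry_out([
  [-0.15,0.9,0,0,0,0,0.35],
  [0,0.15,0,0,0,0,0.35],
  [0,0,0,0,0,0,0.35],
  [0,0,0,0,0,0,0.35],
  [0,0,0,0,0,0,0.35],
])

```text
time: 21.6
eef_pos: [472.0, 49.4, 161.9]
tool_rot: [[-1.0, 0.001, -0.0], [0.001, 1.0, -0.0], [0.0, -0.0, -1.0]]
ft_force: [-0.2, 0.1, -0.5]
finger_gap: 0.679
gripper_force: 0.0
```

Run:
```python
from h import *
im=imaging.grab_frame("scene")[:,:,::-1]
cv2.imwrite("pics/g6.png",cv2.resize(im[90:290,130:390],(780,600),interpolation=cv2.INTER_CUBIC))
print(np.round(r.get_obs()["eef_pos"],1))
```

```text
[472.1  49.4 161.9]
```

View pics/g6.png

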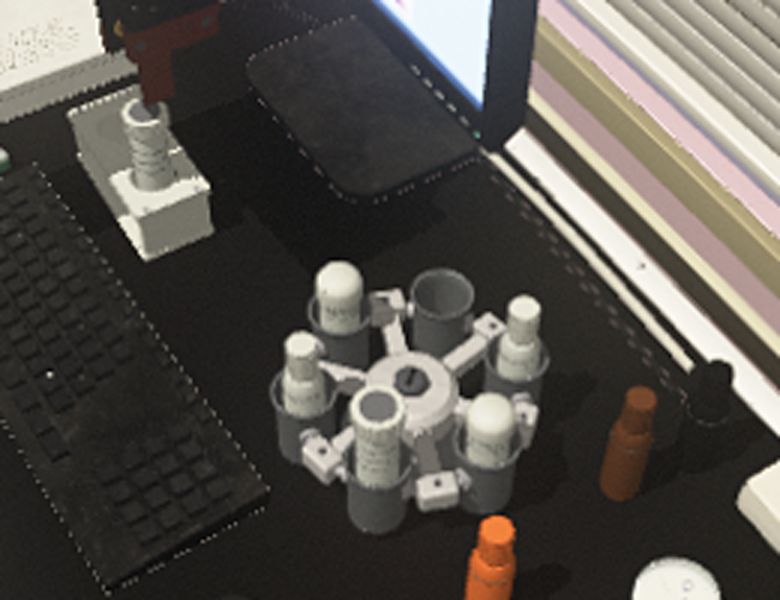

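The narrow tube at (522,335) px is opposite the narrow one at (302,370). The short tube at (492,430) is opposite the short one at (340,300). The empty sleeve at (440,300) is opposite the tall tube at (378,440). Picking up the parked tall tube.

carry_out([
  [0,0,-0.7,0,0,0,0.35],
  [0,0,-0.7,0,0,0,0.35],
  [0,0,-0.5,0,0,0,0.35],
  [0,0,-0.25,0,0,0,0.35],
  [0,0,0,0,0,0,0.35],
])

```text
time: 22.15
eef_pos: [471.5, 49.7, 96.8]
tool_rot: [[-1.0, 0.001, -0.002], [0.001, 1.0, -0.0], [0.002, -0.0, -1.0]]
ft_force: [0.3, -0.4, 0.4]
finger_gap: 0.676
gripper_force: 0.0
```

carry_out([
  [0,0,0,0,0,0,0],
  [0,0,0,0,0,0,-1],
  [0,0,0,0,0,0,-1],
  [0,0,0,0,0,0,-1],
  [0,0,0,0,0,0,-1],
])

```text
time: 22.65
eef_pos: [472.3, 50.3, 98.0]
tool_rot: [[-1.0, 0.0, 0.001], [0.0, 1.0, 0.0], [-0.001, 0.0, -1.0]]
ft_force: [-0.7, 0.1, 2.0]
finger_gap: 0.376
gripper_force: 25.0
```

carry_out([
  [0,0,0.4,0,0,0,-1],
  [0,0,0.9,0,0,0,-1],
  [0,0,0.95,0,0,0,-1],
  [0,0,0.95,0,0,0,-1],
  [0,0,0.95,0,0,0,-1],
])

```text
time: 23.15
eef_pos: [471.7, 50.2, 224.0]
tool_rot: [[-1.0, 0.0, 0.0], [0.0, 1.0, -0.0], [-0.0, -0.0, -1.0]]
ft_force: [0.5, 0.4, -0.9]
finger_gap: 0.378
gripper_force: 25.0
```

carry_out([
  [0.2,-0.4,0.3,0,0,0,-1],
  [0.44,-0.9,0.2,0,0,0,-1],
  [0.44,-0.9,0,0,0,0,-1],
  [0.44,-0.9,0,0,0,0,-1],
  [0.44,-0.9,0,0,0,0,-1],
])

```text
time: 23.65
eef_pos: [531.0, -71.7, 236.6]
tool_rot: [[-1.0, 0.0, -0.001], [0.0, 1.0, -0.0], [0.001, -0.0, -1.0]]
ft_force: [-0.2, 0.2, 1.1]
finger_gap: 0.377
gripper_force: 25.0
```

carry_out([
  [0.44,-0.9,0,0,0,0,-1],
  [0.44,-0.9,0,0,0,0,-1],
  [0.44,-0.9,0,0,0,0,-1],
  [0.44,-0.9,0,0,0,0,-1],
  [0.2,-0.31,0,0,0,0,-1],
])

```text
time: 24.15
eef_pos: [590.0, -190.2, 236.2]
tool_rot: [[-1.0, 0.002, -0.001], [0.002, 1.0, -0.0], [0.001, -0.0, -1.0]]
ft_force: [-0.3, 1.2, -0.7]
finger_gap: 0.381
gripper_force: 25.0
```

carry_out([
  [0,0,0,0,0,0,-1],
  [0,0,0,0,0,0,-1],
  [0,0,0,0,0,0,-1],
])

```text
time: 24.45
eef_pos: [588.9, -186.1, 236.8]
tool_rot: [[-1.0, -0.0, -0.001], [-0.0, 1.0, 0.001], [0.001, 0.001, -1.0]]
ft_force: [0.9, 0.2, 0.1]
finger_gap: 0.381
gripper_force: 25.0
```

carry_out([
  [0.03,-0.03,-0.8,0,0,0,-1],
  [0,0,-0.8,0,0,0,-1],
  [0,0,-0.4,0,0,0,-1],
  [0,0,-0.4,0,0,0,-1],
  [0,0,-0.4,0,0,0,-1],
])

```text
time: 24.95
eef_pos: [590.8, -187.7, 152.9]
tool_rot: [[-1.0, -0.0, 0.001], [-0.0, 1.0, -0.0], [-0.001, -0.0, -1.0]]
ft_force: [-0.3, 0.8, -0.3]
finger_gap: 0.382
gripper_force: 25.0
```

carry_out([
  [0,0,-0.4,0,0,0,-1],
  [0,0,-0.4,0,0,0,-1],
  [0,0,-0.4,0,0,0,-1],
  [0,0,-0.15,0,0,0,-1],
  [0,0,0,0,0,0,-1],
])

```text
time: 25.45
eef_pos: [590.0, -187.9, 111.6]
tool_rot: [[-1.0, 0.0, -0.002], [0.0, 1.0, 0.0], [0.002, 0.0, -1.0]]
ft_force: [-0.3, -0.3, -1.6]
finger_gap: 0.378
gripper_force: 25.0
```

carry_out([
  [0,0,0,0,0,0,-1],
  [0,0,0,0,0,0,-1],
])

```text
time: 25.65
eef_pos: [590.8, -188.1, 113.1]
tool_rot: [[-1.0, 0.0, 0.001], [0.0, 1.0, -0.0], [-0.001, -0.0, -1.0]]
ft_force: [-1.6, 0.3, -0.9]
finger_gap: 0.38
gripper_force: 25.0
```

carry_out([
  [0,0,-0.08,0,0,0,-1],
  [0,0,0,0,0,0,0.35],
  [0,0,0,0,0,0,0.35],
  [0,0,0,0,0,0,0.35],
  [0,0,0,0,0,0,0.35],
])

```text
time: 26.15
eef_pos: [590.6, -188.0, 110.3]
tool_rot: [[-1.0, 0.0, 0.0], [0.0, 1.0, -0.0], [-0.0, -0.0, -1.0]]
ft_force: [-0.4, -0.3, 0.6]
finger_gap: 0.669
gripper_force: 0.0
```

carry_out([
  [0,0,0.6,0,0,0,0.35],
  [0,0,0.9,0,0,0,0.35],
  [0,0,0.9,0,0,0,0.35],
  [-0.3,0.9,0.3,0,0,0,0.35],
  [-0.3,0.95,0,0,0,0,0.35],
])

```text
time: 26.65
eef_pos: [573.6, -132.8, 193.3]
tool_rot: [[-1.0, 0.002, 0.004], [0.002, 1.0, -0.001], [-0.004, -0.001, -1.0]]
ft_force: [-0.7, 0.2, -0.1]
finger_gap: 0.675
gripper_force: 0.0
```

carry_out([
  [-0.3,0.95,0,0,0,0,0.35],
  [-0.3,0.95,0,0,0,0,0.35],
  [-0.3,0.95,0,0,0,0,0.35],
  [-0.3,0.95,0,0,0,0,0.35],
  [0,0,0,0,0,0,0.35],
])

```text
time: 27.15
eef_pos: [535.2, -16.1, 191.2]
tool_rot: [[-1.0, -0.002, -0.001], [-0.002, 1.0, 0.001], [0.001, 0.001, -1.0]]
ft_force: [-0.1, -0.5, -0.8]
finger_gap: 0.67
gripper_force: 0.0
```

carry_out([
  [-0.3,0.95,0,0,0,0,0.35],
  [-0.3,0.8,0,0,0,0,0.35],
  [0,0,0,0,0,0,0.35],
  [0,0,0,0,0,0,0.35],
  [0,0,0,0,0,0,0.35],
])

```text
time: 27.65
eef_pos: [519.2, 33.1, 191.3]
tool_rot: [[-1.0, 0.001, 0.001], [0.001, 1.0, -0.0], [-0.001, -0.0, -1.0]]
ft_force: [-0.3, -0.7, -0.0]
finger_gap: 0.671
gripper_force: 0.0
```

Run:
```python
from h import *
im=imaging.grab_frame("scene")[:,:,::-1]
cv2.imwrite("pics/g7.png",cv2.resize(im[165:275,210:320],(600,600),interpolation=cv2.INTER_CUBIC))
C=np.array([532.4,-235.2]);a=-.349-np.pi/3*np.arange(6);z=[128,114,136,128,114,136]
print(np.round((proj("scene",np.c_[C+75*np.c_[np.cos(a),np.sin(a)],z])-[210,165])*600/110))
```

```text
[[515. 146.]
 [459. 327.]
 [252. 325.]
 [112. 210.]
 [182.  85.]
 [376.  18.]]
```

View pics/g7.png

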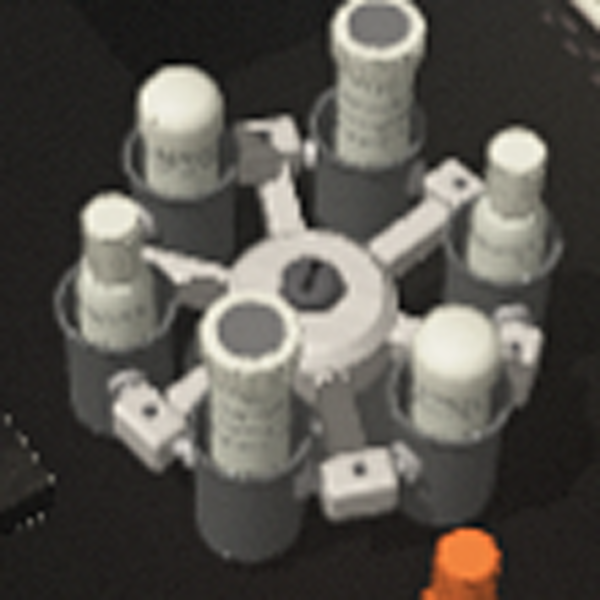

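All six tube tops sit within a few crop pixels of where fully seated tubes should appear: tall (378,22)/(252,328), narrow (516,150)/(112,215), short (457,330)/(180,95). Twins are opposite each other and upright, so I'm handing in.

```bash
python3 -c "
from bench import r
print(r.finish_job())"
```

```text
the job is handed in; nothing more can be done
None
```

I handed the job in at about 28 s of the 102 s allowed: in the last picture all six tubes stand upright and fully down in the rotor, each straight opposite its twin, with the gripper open and well clear.

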